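Park the toy car on the display board

TASK

Put the loose wooden toy car from the table onto the wooden display board, in the empty framed bay beside the car that is already parked there. Set it upright and central in its bay, square to the board, with its bonnet towards the raised lip, the same way as its neighbour, and let go.

Things in the scene. Friction and masses are not known exactly. Their poses are not given: they have to be found in the camera images.
- toy_car: The loose plain wooden toy car (on the table, not on the board), 100 mm long, body 26 mm wide (44 mm over the wheels), 54 mm high, 90 g; 25 mm wheels that do not turn. Tall cabin at the rear, lower bonnet (38 mm high) at the front. Origin: at the wheels' underside, below the car's middle; z up. Its own x and y are not along the car: see car_mid.
- car_mid (a point): The car's origin (level with the wheels' underside, below its middle), with axes along the car: +x forward to the bonnet, y across, z up. Best held across its width (along this y) at its middle, between front and rear wheels (34 mm gap), fingertips about 15 mm above the wheels' underside.
- car_nose (a point): Point at the front of the car's bonnet, 50 mm ahead of its middle and 25 mm above the wheels' underside; axes as car_mid.
- bay (a point): Centre of the empty bay, on the top of the fixed display board (182 x 290 mm, top 22 mm above the table). +x points to the raised lip along the board's edge nearer the robot (10 mm above the top, inner face 85 mm from here); z up. Flat dark strips frame the bay, 120 mm along x by 80 mm. An identical car is fixed in the other bay, 140 mm off along this -y, bonnet to the lip.
There are look-alikes about, which are no part of the job. Leave any orange or red look-alike of the toy_car alone.

How it is judged:
At the end, for the whole second after the job is handed in: The toy car stands at rest and upright (within 7 degrees) on the board, its middle within 20 mm of the bay's centre along and across the bay, its length within 12 degrees of the bay's, and its bonnet towards the lip (x of car_mid in the frame of bay between -0.02 and 0.02 m and y of car_mid in the frame of bay between -0.02 and 0.02 m and z of car_mid in the frame of bay between -0.006 and 0.006 m and angle between the x axis of car_mid and the x axis of bay, either way round below 0.21 rad and x of car_nose in the frame of bay above 0.02 m and angle between toy_car's own z axis and vertical below 0.12 rad and linear speed of toy_car below 0.02 m/s); the robot touches nothing.
It also fails if it takes over 35 s, if anything falls off the work surface, if the arm or the gripper's body presses on something with over 40 N, if the wrist force passes 120 N, or if a joint passes its speed limit or range.

ROBOT

A 6-joint arm with a two-finger parallel gripper is mounted at the origin on a cart in front of the work surface, level with it; the furniture and walls round the work are solid. World frame = base frame: x ahead of the robot, y to its left, z up, the work surface at z = 0. Lengths are in m, angles in rad, forces in N, time in s.
With the tool pointing down it reaches from about 0.375 to 0.975 m from the base axis. Payload 3.8 kg.
Tool frame: the origin (TCP) lies at the very end of the fingers, on their centre line; the grasp point (between the pads) lies 19 mm behind it; z points along the fingers, y is the direction in which the jaws open and shut (so a half turn about z gives the same grasp; the last joint's range is limited). The gripper opens to 85 mm and grips with 20 to 120 N. Pads are 22 mm wide; open, the fingers measure 114 mm over their backs; the gripper's body (76 mm by 85 mm) begins 54 mm behind the grasp point. The pads swing forward as they close: fully open they stand 13 mm farther back than shut.
Start: joints at [-1.345, 0.264, 1.604, -0, 1.274, -0.037], TCP at [0.175, -0.652, 0.231] pointing down, gripper open.
Joint ranges: [-2.63, 2.63], [-0.94, 2.18], [0.31, 2.57], [-1.31, 4.45], [0, 2.66], [-2.55, 2.55]. Speed limits (rad/s): [2.57, 2.57, 3.14, 3.14, 3.14, 3.14].

INTERFACE

Orientations are given as a rotation vector (axis times angle).
In Python, from workcell import bot gives the robot as it stands.
- The arm moves only by the tool jog_arm, never from a script. Its argument "plan" is a list of rows, each an object of numbers: "claw": the closure, from 0 (fully open) to 1 (shut); "x", "y", "z": the shift along the tool's x, y, z in m; "turn": the turn about the tool's z in degrees. In form: [{"claw": .., "x": .., "y": .., "z": .., "turn": ..}, ...]. A call has 1 to 10 rows; each row shifts and turns the commanded pose from where the row before left it, along the tool's axes as they then stand; what a row does not reach is not made up. A row lasts 1/8 s, in which the tool goes at most 62.5 mm and 10.7 degrees, less where a joint would pass 70% of its speed; a pose out of reach is approached as far as the arm can. A call is refused whole if a number of a shift passes 0.0625 or a number of a turn 10.7, either way. A call with a gripper value outside its range is refused whole. The fingers move at their own pace and stop on an object; "newtons" is the grip in N (left out, the last holds). Time passes only in rows, so rows that do not move let the fingers close. It gives the time, the measured TCP pose, the force and the opening at its end, in the units of the state.
- bot.read_state(): the state, without advancing time (a new reading comes with each control period).
- bot.read_camera(name): name is "scene" or "top"; returns the picture (480x640x3 uint8, red, green, blue); there is no depth.
- bot.camera_params(name): a dict with "fx", "fy", "cx", "cy" (pixels), "D" ([k1, k2, p1, p2, k3] as OpenCV has them; the pictures are not rectified), "world_to_cam" (4x4, takes a point from world to camera coordinates). Camera axes: x right, y up, looking along -z (the intrinsics and any distortion apply to the point x, -y, -z); pixel columns grow to the right and rows downward; lengths in m; the calibration is good to about 2 mm. A picture is of the moment at which its call begins. camera_params takes no time and is no camera call.
- bot.finish_job(): hands the job in, once; it reports no verdict.
The state is a dict: "time": time; "q": joint angles; "joint_vel": joint speeds; "joint_torque": joint torques, N m; "tool_pos": TCP position; "tcp_rot": TCP orientation; "wrist_force": force on the tool from outside, world axes, zero at the start; "torque": the same for the moment, N m; "width": opening from 0.0 (shut) to 1.0 (fully open).
Only numpy, scipy, OpenCV 4.12 (cv2) and the standard library are available. Lean on these libraries where they do the work, as an engineer would, in place of code of your own. Each camera call takes 0.05 s, during which the arm holds its last target. There are 200 camera calls.

## Working session

There is one attempt and no reset: what is moved stays moved. The work goes in short steps, Python scripts to look and compute and a tool call to move; the robot and the scene stay as the last step left them, time stands still between calls to the robot, and variables do not carry over. Pictures are saved under pics/ and viewed, about 8 in all and at most 12, crops included, and the job is handed in when it is done.

Besides the shell and the picture viewer there is one more tool, called after "Request:" by a JSON object that holds its "method" and its "body", one argument or row to a line. jog_arm: Moves the arm, as the interface text tells. Its arguments: {"type":"object","properties":{"plan":{"type":"array","items":{"type":"object","properties":{"claw":{"type":"number"},"x":{"type":"number"},"y":{"type":"number"},"z":{"type":"number"},"turn":{"type":"number"}}}},"newtons":{"type":"number"}},"required":["plan"]}

```bash
mkdir -p pics; python3 - <<'E'
from workcell import bot
import cv2
for n in("scene","top"):
    cv2.imwrite(f"pics/{n}0.png",bot.read_camera(n)[:,:,::-1]); p=bot.camera_params(n); print(n,p)
s=bot.read_state();print(s)
E
```

```text
scene {'fx': 472.6582455043991, 'fy': 472.6582455043991, 'cx': 320.5015514266843, 'cy': 230.9249947990313, 'D': array([-0.12923136,  0.        ,  0.        ,  0.        ,  0.        ]), 'world_to_cam': array([[-0.84557143, -0.53379197, -0.00866531,  0.40583281],
       [ 0.36541031, -0.5905216 ,  0.71955511, -0.30781381],
       [-0.38920979,  0.60526885,  0.69438128, -0.61068663],
       [ 0.        ,  0.        ,  0.        ,  1.        ]])}
top {'fx': 439.2198411965757, 'fy': 439.2198411965757, 'cx': 322.5597375674482, 'cy': 243.10061736522604, 'D': array([0.03788225, 0.        , 0.        , 0.        , 0.        ]), 'world_to_cam': array([[ 1.55537908e-01, -9.87829914e-01, -1.45178363e-04,
        -1.94579528e-01],
       [ 9.58685925e-01,  1.50913627e-01,  2.41135592e-01,
        -5.17265993e-01],
       [-2.38179042e-01, -3.76449060e-02,  9.70491424e-01,
        -7.70785353e-01],
       [ 0.00000000e+00,  0.00000000e+00,  0.00000000e+00,
         1.00000000e+00]])}
{'time': 0.1, 'q': array([-1.34488691e+00,  2.64682289e-01,  1.60527392e+00,  2.73635449e-06,
        1.27368725e+00, -3.69214656e-02]), 'joint_vel': array([ 2.43776259e-04, -1.84262943e-03, -3.87999636e-03, -2.14111300e-05,
        1.16281986e-03, -1.02887110e-03]), 'joint_torque': array([ 2.43473578e-04, -5.16705930e+01, -3.68590665e+01, -1.35436153e-04,
        6.28352471e-03, -8.94824780e-06]), 'tool_pos': array([ 0.17520948, -0.65116675,  0.2300638 ]), 'tcp_rot': array([-3.11247985e+00, -4.11397662e-01,  2.99664085e-04]), 'wrist_force': array([-0.44500676,  0.51295373, -0.28604911]), 'torque': array([ 0.04724146, -0.03806346, -0.02063137]), 'width': 1.0008782117365587}
```

View pics/top0.png

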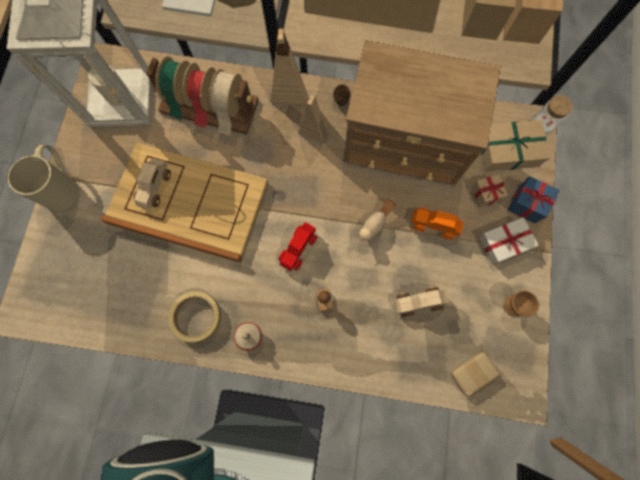

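View pics/scene0.png

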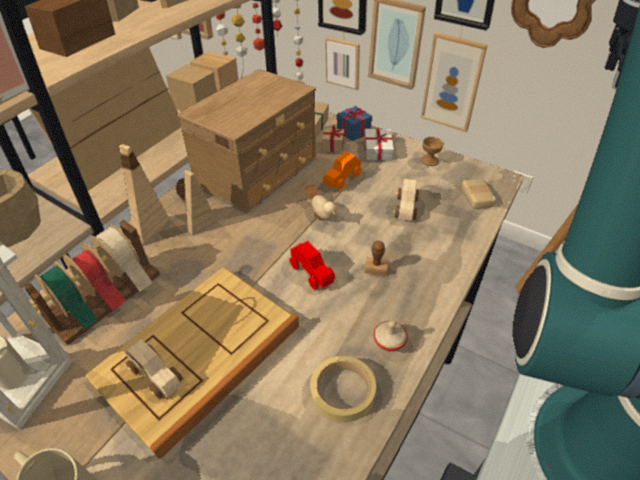

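Top view, cars: red (298,247), orange (438,222), plain wooden (420,300), and the parked one on the board (150,185). The plain loose one fits the description. The empty bay is centred near (220,206). I'll confirm with enlarged crops.

```bash
python3 - <<'E'
import cv2,numpy as np
a=cv2.imread("pics/top0.png");b=cv2.imread("pics/scene0.png")
f=lambda i,x,y,w,h,W,H:cv2.resize(i[y:y+h,x:x+w],(W,H),interpolation=cv2.INTER_CUBIC)
L=np.vstack([f(a,380,270,80,60,400,300),f(b,370,165,80,60,400,300)])   # x5
R=np.vstack([f(a,180,160,100,75,400,300),f(a,100,140,100,75,400,300)]) # x4
cv2.imwrite("pics/crop1.png",np.hstack([L,R]))
E
```

```text
(no output)
```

View pics/crop1.png

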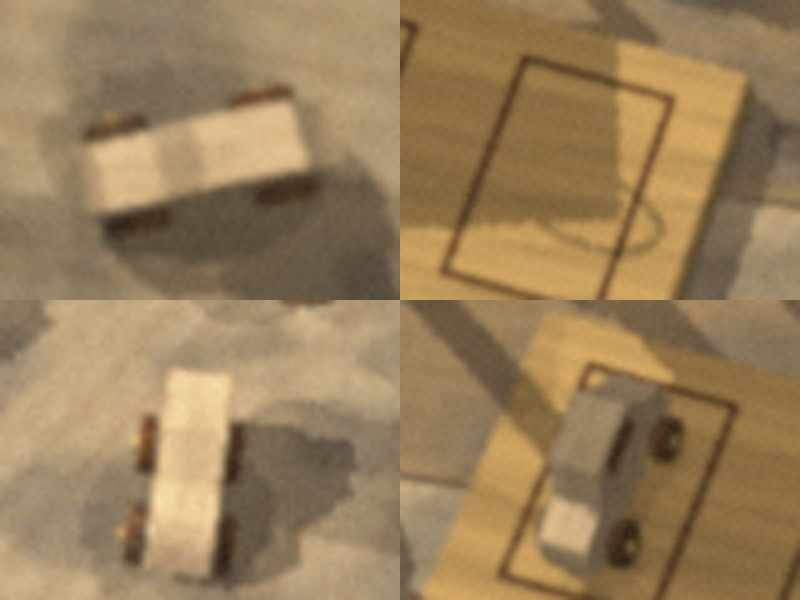

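```bash
cat > h.py <<'E'
import numpy as np,cv2
from workcell import bot
def ray(cam,uv,z):
    p=bot.camera_params(cam);K=np.array([[p["fx"],0,p["cx"]],[0,p["fy"],p["cy"]],[0,0,1]])
    n=cv2.undistortPoints(np.array(uv,float).reshape(-1,1,2),K,p["D"])[:,0]
    M=p["world_to_cam"];R=M[:3,:3];c=-R.T@M[:3,3]
    d=np.c_[n[:,0],-n[:,1],-np.ones(len(n))]@R
    return c+d*((np.broadcast_to(z,len(n))-c[2])/d[:,2])[:,None]
def proj(cam,P):
    p=bot.camera_params(cam);K=np.array([[p["fx"],0,p["cx"]],[0,p["fy"],p["cy"]],[0,0,1]])
    M=p["world_to_cam"];q=np.atleast_2d(P)@M[:3,:3].T+M[:3,3]
    return cv2.projectPoints(q*[1,-1,-1],np.zeros(3),np.zeros(3),K,p["D"])[0][:,0]
E
python3 - <<'E'
from h import *
np.set_printoptions(precision=4,suppress=True)
cr=lambda x0,y0,s,L:[((x+.5)/s-.5+x0,(y+.5)/s-.5+y0) for x,y in L]
car=ray("top",cr(380,270,5,[(290,97),(310,165),(88,148),(100,215)]),[.054,.054,.038,.038]);print("car",car)
w=ray("top",cr(380,270,5,[(115,125),(261,93),(136,222),(288,190)]),.018);print("wheels",w,w.mean(0))
r=car[:2].mean(0);f=car[2:].mean(0);print("mid",(r+f)/2,"len",np.linalg.norm((f-r)[:2]),"yaw",np.degrees(np.arctan2(*(f-r)[1::-1])))
b=ray("top",cr(180,160,4,[(125,58),(272,98),(43,270)])+[(231,238)],.022);print("bay",b,b.mean(0))
print([np.linalg.norm(b[i]-b[j]) for i,j in((0,1),(0,2),(1,3),(2,3))])
for i,j in((0,2),(1,3)):print("bay yaw",np.degrees(np.arctan2(*(b[j]-b[i])[1::-1])))
o=ray("top",cr(100,140,4,[(190,67),(337,107),(103,275)]),.022);print("other bay",o,(o[1]+o[2])/2)
E
```

```text
car [[ 0.4897 -0.3373  0.054 ]
 [ 0.4656 -0.3468  0.054 ]
 [ 0.4612 -0.2675  0.038 ]
 [ 0.4369 -0.2748  0.038 ]]
wheels [[ 0.4746 -0.2799  0.018 ]
 [ 0.496  -0.3345  0.018 ]
 [ 0.4387 -0.2919  0.018 ]
 [ 0.4601 -0.3483  0.018 ]] [ 0.4674 -0.3137  0.018 ]
mid [ 0.4634 -0.3066  0.046 ] len 0.07641330789438049 yaw 111.96096006999937
bay [[0.6607 0.1411 0.022 ]
 [0.6511 0.0619 0.022 ]
 [0.5427 0.1571 0.022 ]
 [0.5333 0.0722 0.022 ]] [0.597  0.1081 0.022 ]
[np.float64(0.07977057437027574), np.float64(0.11906380942969205), np.float64(0.11823373489884398), np.float64(0.08537015853619627)]
bay yaw 172.27746170893167
bay yaw 174.98378962506877
other bay [[0.6784 0.2797 0.022 ]
 [0.6687 0.1998 0.022 ]
 [0.5608 0.2945 0.022 ]] [0.6148 0.2471 0.022 ]
```

```bash
python3 - <<'E'
from h import *
for nm,uv in(("right end",(439.6,295.9)),("left end",(398.5,306))):
  for z in(.03,.038,.046,.054): 
    P=ray("top",[uv],z);print(nm,z,P.round(3),proj("scene",P).round(1))
# wheel-based mid, yaw from wheels
w=np.array([[.4746,-.2799],[.496,-.3345],[.4387,-.2919],[.4601,-.3483]])
print(np.degrees(np.arctan2(*((w[0]-w[1]+w[2]-w[3])[::-1]))))
i=cv2.imread("pics/scene0.png");cv2.imwrite("pics/c2.png",cv2.resize(i[165:235,365:445],None,fx=8,fy=8,interpolation=cv2.INTER_CUBIC))
E
```

```text
right end 0.03 [[ 0.481 -0.348  0.03 ]] [[408.2 185.7]]
right end 0.038 [[ 0.48  -0.346  0.038]] [[408.8 183.4]]
right end 0.046 [[ 0.479 -0.344  0.046]] [[409.4 181. ]]
right end 0.054 [[ 0.477 -0.342  0.054]] [[410.1 178.7]]
left end 0.03 [[ 0.45  -0.273  0.03 ]] [[406.9 211.1]]
left end 0.038 [[ 0.449 -0.271  0.038]] [[407.5 208.6]]
left end 0.046 [[ 0.448 -0.27   0.046]] [[408.2 206. ]]
left end 0.054 [[ 0.447 -0.269  0.054]] [[408.9 203.5]]
111.08592024221795
```

View pics/c2.png

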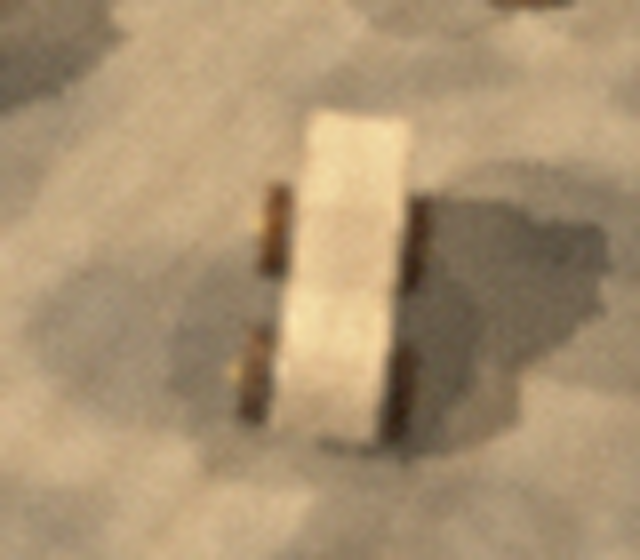

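The loose car's bonnet faces +y: the far edge sits at cabin height (z≈54 mm in both cameras). That gives a yaw of about 111.5° and a middle at about (0.4665, -0.314). The bay centre is at (0.597, 0.108) with a yaw of about 172.7°. I'm moving above the car now.

Request:
{"method": "jog_arm", "body": {
  "plan": [
    {"claw": 0, "x": 0.0461, "y": -0.0312},
    {"claw": 0, "x": 0.0461, "y": -0.0312},
    {"claw": 0, "x": 0.0461, "y": -0.0312},
    {"claw": 0, "x": 0.0461, "y": -0.0312},
    {"claw": 0, "x": 0.0461, "y": -0.0312},
    {"claw": 0, "x": 0.0461, "y": -0.0312},
    {"claw": 0, "x": 0.0461, "y": -0.0312},
    {"claw": 0, "x": 0.0461, "y": -0.0312},
    {"claw": 0}
  ],
  "newtons": 40
}}

```text
schema error: expected keys claw, x, y, z, turn
```

Request:
{"method": "jog_arm", "body": {
  "plan": [
    {"claw": 0, "turn": -10.7},
    {"claw": 0, "turn": -10.7},
    {"claw": 0, "turn": -10.7},
    {"claw": 0, "turn": -10.7},
    {"claw": 0, "turn": -10.7},
    {"claw": 0, "turn": -10.7},
    {"claw": 0, "turn": -10.7},
    {"claw": 0, "turn": -10.7},
    {"claw": 0, "turn": -10.7},
    {"claw": 0}
  ]
}}

```text
schema error: expected keys claw, x, y, z, turn
```

Request:
{"method": "jog_arm", "body": {
  "plan": [
    {"claw": 0, "z": 0.045},
    {"claw": 0, "z": 0.045},
    {"claw": 0, "z": 0.03},
    {"claw": 0}
  ]
}}

```text
schema error: expected keys claw, x, y, z, turn
```

```bash
cat >> h.py <<'E'
from scipy.spatial.transform import Rotation as Ro
def delta(xyz,yaw):
    s=bot.read_state();M=Ro.from_rotvec(s["tcp_rot"]).as_matrix()
    y=np.degrees(np.arctan2(M[1,0],M[0,0]))
    print("t",s["time"],"pos",s["tool_pos"].round(4),"yaw",y.round(2),"zdir",M[:,2].round(3),"w",round(s["width"],3),"F",s["wrist_force"].round(1))
    print("tool shift",(M.T@(np.array(xyz)-s["tool_pos"])).round(4),"turn",round(-((yaw-y+180)%360-180),2))
E
python3 - <<'E'
from h import *
delta((.4665,-.314,.012),111.5)
cv2.imwrite("pics/t1.png",cv2.resize(bot.read_camera("top")[200:380,320:560,::-1],None,fx=3,fy=3,interpolation=cv2.INTER_CUBIC))
E
```

```text
t 0.1 pos [ 0.1752 -0.6512  0.2301] yaw 15.06 zdir [-0.     0.002 -1.   ] w 1.001 F [-0.4  0.5 -0.3]
tool shift [ 0.3689 -0.2495  0.2186] turn -96.44
```

View pics/t1.png

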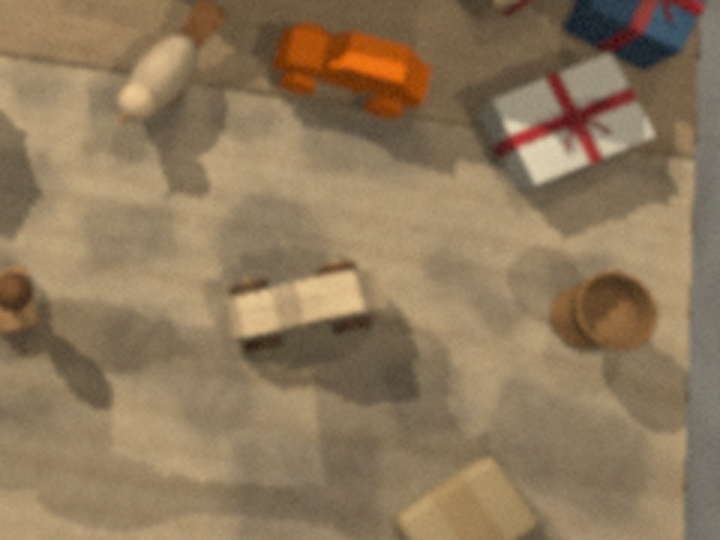

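All keys are required and nothing moved. The view still shows the car, undisturbed. I'll resend with full rows.

Request:
{"method": "jog_arm", "body": {
  "plan": [
    {"claw": 0, "x": 0.0461, "y": -0.0312, "z": 0, "turn": 0},
    {"claw": 0, "x": 0.0461, "y": -0.0312, "z": 0, "turn": 0},
    {"claw": 0, "x": 0.0461, "y": -0.0312, "z": 0, "turn": 0},
    {"claw": 0, "x": 0.0461, "y": -0.0312, "z": 0, "turn": 0},
    {"claw": 0, "x": 0.0461, "y": -0.0312, "z": 0, "turn": 0},
    {"claw": 0, "x": 0.0461, "y": -0.0312, "z": 0, "turn": 0},
    {"claw": 0, "x": 0.0461, "y": -0.0312, "z": 0, "turn": 0},
    {"claw": 0, "x": 0.0461, "y": -0.0312, "z": 0, "turn": 0},
    {"claw": 0, "x": 0, "y": 0, "z": 0, "turn": 0}
  ],
  "newtons": 40
}}

```text
time: 1.27
tool_pos: [0.4686, -0.3119, 0.231]
tcp_rot: [-3.112, -0.42, -0.001]
wrist_force: [-0.7, -0.5, -0.3]
width: 0.999
```

Request:
{"method": "jog_arm", "body": {
  "plan": [
    {"claw": 0, "x": 0, "y": 0, "z": 0, "turn": -10.7},
    {"claw": 0, "x": 0, "y": 0, "z": 0, "turn": -10.7},
    {"claw": 0, "x": 0, "y": 0, "z": 0, "turn": -10.7},
    {"claw": 0, "x": 0, "y": 0, "z": 0, "turn": -10.7},
    {"claw": 0, "x": 0, "y": 0, "z": 0, "turn": -10.7},
    {"claw": 0, "x": 0, "y": 0, "z": 0, "turn": -10.7},
    {"claw": 0, "x": 0, "y": 0, "z": 0, "turn": -10.7},
    {"claw": 0, "x": 0, "y": 0, "z": 0, "turn": -10.7},
    {"claw": 0, "x": 0, "y": 0, "z": 0, "turn": -10.7},
    {"claw": 0, "x": 0, "y": 0, "z": 0, "turn": 0}
  ]
}}

```text
time: 2.52
tool_pos: [0.4658, -0.3157, 0.231]
tcp_rot: [-1.775, -2.591, 0.001]
wrist_force: [0.6, -1.1, 0.5]
width: 0.998
```

Request:
{"method": "jog_arm", "body": {
  "plan": [
    {"claw": 0, "x": 0, "y": 0, "z": 0.045, "turn": 0},
    {"claw": 0, "x": 0, "y": 0, "z": 0.045, "turn": 0},
    {"claw": 0, "x": 0, "y": 0, "z": 0.03, "turn": 0},
    {"claw": 0, "x": 0, "y": 0, "z": 0, "turn": 0}
  ]
}}

```text
time: 3.02
tool_pos: [0.464, -0.3137, 0.1081]
tcp_rot: [-1.772, -2.586, -0.0]
wrist_force: [0.5, 0.4, 0.1]
width: 0.999
```

```bash
python3 - <<'E'
from h import *
delta((.4665,-.314,.012),111.5)
E
```

```text
t 3.025 pos [ 0.464  -0.3137  0.1081] yaw 111.16 zdir [-0.006  0.004 -1.   ] w 0.999 F [0.5 0.4 0.1]
tool shift [-0.0017  0.0026  0.0961] turn -0.34
```

Request:
{"method": "jog_arm", "body": {
  "plan": [
    {"claw": 0, "x": -0.001, "y": 0.002, "z": 0.04, "turn": -0.3},
    {"claw": 0, "x": 0, "y": 0, "z": 0.035, "turn": 0},
    {"claw": 0, "x": 0, "y": 0, "z": 0.021, "turn": 0},
    {"claw": 0, "x": 0, "y": 0, "z": 0, "turn": 0},
    {"claw": 0, "x": 0, "y": 0, "z": 0, "turn": 0}
  ]
}}

```text
time: 3.65
tool_pos: [0.4703, -0.3164, 0.0174]
tcp_rot: [1.764, 2.596, -0.0]
wrist_force: [0.7, 0.5, 0.7]
width: 1.003
```

```bash
python3 - <<'E'
from h import *
delta((.4665,-.314,.012),111.5)
E
```

```text
t 3.65 pos [ 0.4703 -0.3164  0.0174] yaw 111.6 zdir [ 0.003 -0.002 -1.   ] w 1.003 F [0.7 0.5 0.7]
tool shift [ 0.0037 -0.0027  0.0053] turn 0.1
```

Request:
{"method": "jog_arm", "body": {
  "plan": [
    {"claw": 0, "x": 0.001, "y": 0, "z": 0.003, "turn": 0},
    {"claw": 0.5, "x": 0, "y": 0, "z": 0, "turn": 0},
    {"claw": 1, "x": 0, "y": 0, "z": 0, "turn": 0},
    {"claw": 1, "x": 0, "y": 0, "z": 0, "turn": 0},
    {"claw": 1, "x": 0, "y": 0, "z": 0, "turn": 0},
    {"claw": 1, "x": 0, "y": 0, "z": 0, "turn": 0},
    {"claw": 1, "x": 0, "y": 0, "z": 0, "turn": 0},
    {"claw": 1, "x": 0, "y": 0, "z": 0, "turn": 0}
  ],
  "newtons": 40
}}

```text
time: 4.65
tool_pos: [0.4686, -0.3143, 0.0125]
tcp_rot: [1.764, 2.599, -0.0]
wrist_force: [-0.8, 0.7, 3.3]
width: 0.296
```

Request:
{"method": "jog_arm", "body": {
  "plan": [
    {"claw": 1, "x": 0, "y": 0, "z": -0.03, "turn": 0},
    {"claw": 1, "x": 0, "y": 0, "z": -0.05, "turn": 0},
    {"claw": 1, "x": 0, "y": 0, "z": -0.05, "turn": 0},
    {"claw": 1, "x": 0, "y": 0, "z": -0.02, "turn": 0},
    {"claw": 1, "x": 0, "y": 0, "z": 0, "turn": 0}
  ]
}}

```text
time: 5.28
tool_pos: [0.4693, -0.3148, 0.1633]
tcp_rot: [1.763, 2.597, -0.0]
wrist_force: [0.3, 1.0, -1.9]
width: 0.296
```

```bash
python3 - <<'E'
from h import *
delta((.597,.1078,.2),172.7)
a=bot.read_camera("top")[200:380,320:560,::-1]
delta((.597,.1078,.2),172.7)
b=bot.read_camera("scene")[80:260,320:560,::-1]
delta((.597,.1078,.2),172.7)
f=lambda i:cv2.resize(i,(400,300),interpolation=cv2.INTER_CUBIC)
cv2.imwrite("pics/lift.png",np.hstack([f(a),f(b)]))
E
```

```text
t 5.275 pos [ 0.4693 -0.3148  0.1633] yaw 111.65 zdir [ 0.002 -0.002 -1.   ] w 0.296 F [ 0.3  1.  -1.9]
tool shift [ 0.3456  0.2747 -0.0371] turn -61.05
t 5.325 pos [ 0.4681 -0.314   0.1613] yaw 111.66 zdir [-0.001  0.    -1.   ] w 0.296 F [ 0.4  0.4 -1.2]
tool shift [ 0.3445  0.2754 -0.0386] turn -61.04
t 5.375 pos [ 0.4674 -0.3134  0.1601] yaw 111.65 zdir [-0.003  0.002 -1.   ] w 0.296 F [-0.4  0.2 -0.5]
tool shift [ 0.3438  0.2759 -0.0394] turn -61.05
```

View pics/lift.png

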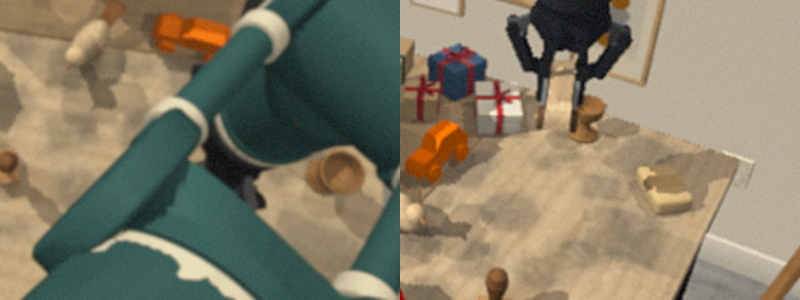

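Closing stopped at 0.296 (25 mm, against the 26 mm body), and the scene view shows the car hanging level between the fingers at about (560,95). I'm carrying it to the bay.

Request:
{"method": "jog_arm", "body": {
  "plan": [
    {"claw": 1, "x": 0.043, "y": 0.0344, "z": -0.005, "turn": 0},
    {"claw": 1, "x": 0.043, "y": 0.0344, "z": 0, "turn": 0},
    {"claw": 1, "x": 0.043, "y": 0.0344, "z": 0, "turn": 0},
    {"claw": 1, "x": 0.043, "y": 0.0344, "z": 0, "turn": 0},
    {"claw": 1, "x": 0.043, "y": 0.0344, "z": 0, "turn": 0},
    {"claw": 1, "x": 0.043, "y": 0.0344, "z": 0, "turn": 0},
    {"claw": 1, "x": 0.043, "y": 0.0344, "z": 0, "turn": 0},
    {"claw": 1, "x": 0.043, "y": 0.0344, "z": 0, "turn": 0},
    {"claw": 1, "x": 0, "y": 0, "z": 0, "turn": 0}
  ]
}}

```text
time: 6.5
tool_pos: [0.5962, 0.1105, 0.1639]
tcp_rot: [-1.756, -2.6, 0.004]
wrist_force: [-0.8, -0.7, -1.3]
width: 0.298
```

Request:
{"method": "jog_arm", "body": {
  "plan": [
    {"claw": 1, "x": 0, "y": 0, "z": 0, "turn": -10.2},
    {"claw": 1, "x": 0, "y": 0, "z": 0, "turn": -10.2},
    {"claw": 1, "x": 0, "y": 0, "z": 0, "turn": -10.2},
    {"claw": 1, "x": 0, "y": 0, "z": 0, "turn": -10.2},
    {"claw": 1, "x": 0, "y": 0, "z": 0, "turn": -10.2},
    {"claw": 1, "x": 0, "y": 0, "z": 0, "turn": -10.1},
    {"claw": 1, "x": 0, "y": 0, "z": 0, "turn": 0},
    {"claw": 1, "x": 0, "y": 0, "z": 0, "turn": 0},
    {"claw": 1, "x": 0, "y": 0, "z": 0, "turn": 0}
  ]
}}

```text
time: 7.62
tool_pos: [0.597, 0.1067, 0.1667]
tcp_rot: [-0.201, -3.134, 0.0]
wrist_force: [1.0, -0.8, -0.3]
width: 0.296
```

```bash
python3 - <<'E'
from h import *
delta((.597,.1078,.034),172.7)
E
```

```text
t 7.625 pos [0.597  0.1067 0.1667] yaw 172.65 zdir [-0.001 -0.    -1.   ] w 0.296 F [ 1.  -0.8 -0.3]
tool shift [0.     0.0011 0.1327] turn -0.05
```

Request:
{"method": "jog_arm", "body": {
  "plan": [
    {"claw": 1, "x": 0, "y": 0.001, "z": 0.04, "turn": 0},
    {"claw": 1, "x": 0, "y": 0, "z": 0.04, "turn": 0},
    {"claw": 1, "x": 0, "y": 0, "z": 0.025, "turn": 0},
    {"claw": 1, "x": 0, "y": 0, "z": 0, "turn": 0},
    {"claw": 1, "x": 0, "y": 0, "z": 0, "turn": 0},
    {"claw": 1, "x": 0, "y": 0, "z": 0, "turn": 0}
  ]
}}

```text
time: 8.38
tool_pos: [0.599, 0.1083, 0.0643]
tcp_rot: [0.198, 3.132, 0.001]
wrist_force: [0.4, -0.6, -0.6]
width: 0.298
```

```bash
python3 - <<'E'
from h import *
delta((.597,.1078,.034),172.7)
b=bot.read_camera("scene")[250:460,80:360,::-1]
cv2.imwrite("pics/low.png",cv2.resize(b,None,fx=2.8,fy=2.8,interpolation=cv2.INTER_CUBIC))
delta((.597,.1078,.034),172.7)
E
```

```text
t 8.375 pos [0.599  0.1083 0.0643] yaw 172.75 zdir [ 0.003  0.    -1.   ] w 0.298 F [ 0.4 -0.6 -0.6]
tool shift [ 0.0021 -0.0007  0.0303] turn 0.05
t 8.425 pos [0.5989 0.1082 0.0642] yaw 172.75 zdir [ 0.003  0.    -1.   ] w 0.3 F [-0.1 -0.3 -1. ]
tool shift [ 0.0019 -0.0007  0.0302] turn 0.05
```

View pics/low.png

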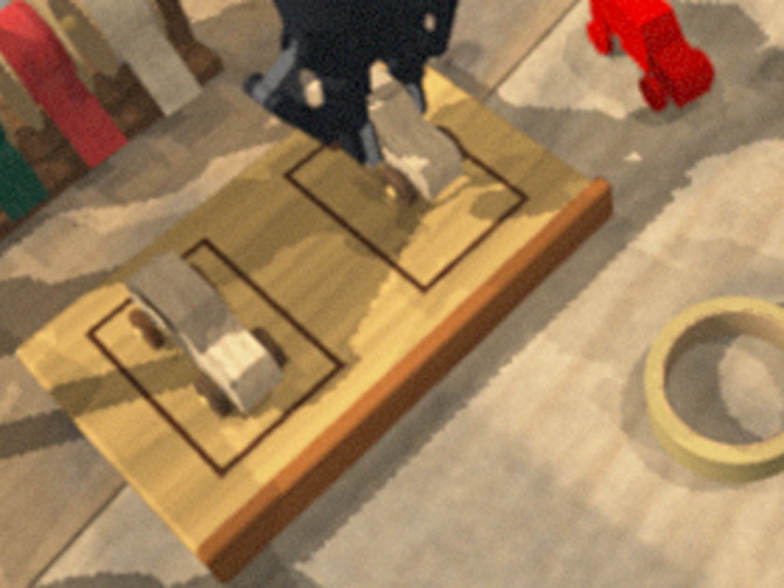

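The car hangs about 30 mm above the bay, level, with its bonnet (430,180) towards the lip like its neighbour. I'll lower it.

Request:
{"method": "jog_arm", "body": {
  "plan": [
    {"claw": 1, "x": 0.001, "y": 0, "z": 0.012, "turn": 0},
    {"claw": 1, "x": 0, "y": 0, "z": 0.009, "turn": 0},
    {"claw": 1, "x": 0, "y": 0, "z": 0.006, "turn": 0},
    {"claw": 1, "x": 0, "y": 0, "z": 0, "turn": 0},
    {"claw": 1, "x": 0, "y": 0, "z": 0.001, "turn": 0},
    {"claw": 1, "x": 0, "y": 0, "z": 0, "turn": 0},
    {"claw": 1, "x": 0, "y": 0, "z": 0, "turn": 0}
  ]
}}

```text
time: 9.3
tool_pos: [0.5964, 0.1082, 0.0345]
tcp_rot: [-0.198, -3.135, 0.0]
wrist_force: [-1.3, -1.1, 3.2]
width: 0.297
```

```bash
python3 - <<'E'
from h import *
delta((.597,.1078,.0345),172.7)
E
```

```text
t 9.3 pos [0.5964 0.1082 0.0345] yaw 172.76 zdir [-0.  0. -1.] w 0.297 F [-1.3 -1.1  3.2]
tool shift [-0.0006 -0.0003  0.    ] turn 0.06
```

It has touched down: Fz is +3.2 N at the expected height. I'll open slowly and retreat upward.

Request:
{"method": "jog_arm", "body": {
  "plan": [
    {"claw": 0.6, "x": 0, "y": 0, "z": 0, "turn": 0},
    {"claw": 0.4, "x": 0, "y": 0, "z": 0, "turn": 0},
    {"claw": 0.2, "x": 0, "y": 0, "z": 0, "turn": 0},
    {"claw": 0, "x": 0, "y": 0, "z": 0, "turn": 0},
    {"claw": 0, "x": 0, "y": 0, "z": 0, "turn": 0},
    {"claw": 0, "x": 0, "y": 0, "z": 0, "turn": 0}
  ]
}}

```text
time: 10.05
tool_pos: [0.5965, 0.1081, 0.0343]
tcp_rot: [0.198, 3.135, -0.0]
wrist_force: [0.4, 0.0, 0.1]
width: 1.002
```

Request:
{"method": "jog_arm", "body": {
  "plan": [
    {"claw": 0, "x": 0, "y": 0, "z": -0.02, "turn": 0},
    {"claw": 0, "x": 0, "y": 0, "z": -0.04, "turn": 0},
    {"claw": 0, "x": 0, "y": 0, "z": -0.05, "turn": 0},
    {"claw": 0, "x": 0, "y": 0, "z": -0.05, "turn": 0},
    {"claw": 0, "x": 0.03, "y": 0.05, "z": 0, "turn": 0},
    {"claw": 0, "x": 0.03, "y": 0.05, "z": 0, "turn": 0},
    {"claw": 0, "x": 0.03, "y": 0.05, "z": 0, "turn": 0},
    {"claw": 0, "x": 0, "y": 0.05, "z": 0, "turn": 0},
    {"claw": 0, "x": 0, "y": 0.05, "z": 0, "turn": 0},
    {"claw": 0, "x": 0, "y": 0, "z": 0, "turn": 0}
  ]
}}

```text
time: 11.3
tool_pos: [0.5388, 0.3711, 0.196]
tcp_rot: [0.192, 3.134, 0.004]
wrist_force: [-0.0, -1.2, -0.7]
width: 1.001
```

```bash
python3 - <<'E'
from h import *
delta((.597,.1078,.0345),172.7)
a=bot.read_camera("top")[130:280,90:290,::-1]
b=bot.read_camera("scene")[250:475,60:360,::-1]
f=lambda i:cv2.resize(i,(400,300),interpolation=cv2.INTER_CUBIC)
cv2.imwrite("pics/end.png",np.hstack([cv2.resize(i,(400,300),interpolation=cv2.INTER_CUBIC) for i in(a,b)]))
E
```

```text
t 11.3 pos [0.5388 0.3711 0.196 ] yaw 172.97 zdir [ 0.002  0.002 -1.   ] w 1.001 F [-0.  -1.2 -0.7]
tool shift [-0.0897 -0.2546  0.161 ] turn 0.27
```

View pics/end.png

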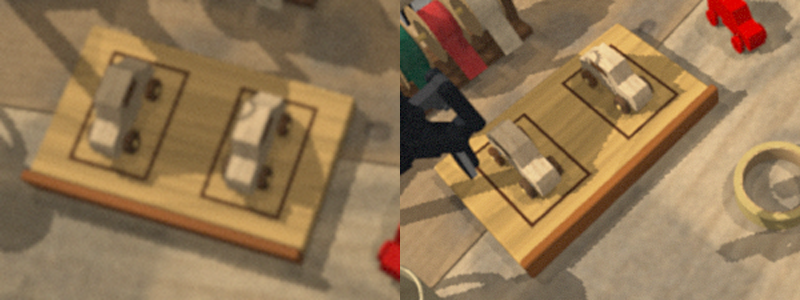

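```bash
python3 - <<'E'
from h import *
th=np.radians(172.7);X=np.array([np.cos(th),np.sin(th)]);Y=np.array([-X[1],X[0]])
for nm,L,c in(("placed",[(265,177),(285,125)],(.597,.1078)),("neighbour",[(132,138),(154,90)],(.6148,.2471))):
    P=ray("top",[((x+.5)/2-.5+90,(y+.5)/2-.5+130) for x,y in L],.0345)[:,:2]
    d=P[0]-P[1];m=P.mean(0)-c
    print(nm,"wheelbase",np.linalg.norm(d).round(4),"yaw",np.degrees(np.arctan2(d[1],d[0])).round(1),"wheel mid in bay",(m@X).round(4),(m@Y).round(4),"(expect 0,.022)")
E
```

```text
placed wheelbase 0.0575 yaw 171.6 wheel mid in bay -0.0013 0.0175 (expect 0,.022)
neighbour wheelbase 0.0545 yaw 170.1 wheel mid in bay -0.0011 0.0177 (expect 0,.022)
```

Request:
{"method": "jog_arm", "body": {
  "plan": [
    {"claw": 0, "x": 0, "y": 0, "z": -0.04, "turn": 0},
    {"claw": 0, "x": 0, "y": 0, "z": -0.03, "turn": 0},
    {"claw": 0, "x": 0, "y": 0, "z": 0, "turn": 0},
    {"claw": 0, "x": 0, "y": 0, "z": 0, "turn": 0}
  ]
}}

```text
time: 11.9
tool_pos: [0.5385, 0.3662, 0.2639]
tcp_rot: [-0.2, -3.135, 0.001]
wrist_force: [0.2, -0.5, 0.2]
width: 1.003
```

The placed car sits in its bay the same way the neighbour sits in its own, within a couple of mm. The arm is clear, so I'm handing in.

```bash
python3 -c "
from workcell import bot
print(bot.finish_job())"
```

```text
the job is handed in; nothing more can be done
None
```

The plain wooden car is standing upright in the empty bay, bonnet towards the lip. I let go of it, pulled the arm clear and handed the job in at about 12 s of the 35 s allowed.

**Last checks:**
- **Position:** from the top camera, the car's wheels sit 1 mm off the bay's centre lengthways and about 4 mm off across. The fixed neighbour measures the same in its own bay, so most of that is probably measuring error.
- **Angle:** the car's length measures 171.6° against about 172.7° for the bay, well inside the 12° allowed.
- **Touchdown:** the upward force was 3.2 N at the height expected for the board top. After the arm withdrew, the wrist force was close to zero.

**Disagreements and slips:**
- **First move calls:** these were refused because every row needs all five keys. Nothing moved.
- **Position readings:** they wandered by 2–3 mm between readings.
- **Retreat:** the arm went over the neighbouring car, about 0.2 m up and with no contact force, rather than to the empty side.

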